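# Tuck the head flashing under the lapped slate and hold it down

## Robot

A 6-joint arm with a two-finger parallel gripper is mounted at the origin on a cart in front of the work surface, level with it; the furniture and walls round the work are solid. World frame = base frame: x ahead of the robot, y to its left, z up, the work surface at z = 0. Lengths are in m, angles in rad, forces in N, time in s.
With the tool pointing down it reaches from about 0.35 to 0.975 m from the base axis. Payload 4.9 kg.
Tool frame: the origin (TCP) lies at the very end of the fingers, on their centre line; the grasp point (between the pads) lies behind it (manip.grip_depth is the z of the grasp point in the tool frame, in m); z points along the fingers, y is the direction in which the jaws open and shut (so a half turn about z gives the same grasp; the last joint's range is limited). The gripper opens to 85 mm and grips with 20 to 120 N. Pads are 22 mm wide; open, the fingers measure 114 mm over their backs; the gripper's body (76 mm by 85 mm) begins 54 mm behind the grasp point. The pads swing forward as they close: fully open they stand 13 mm farther back than shut.
Start: joints at [1.171, 0.053, 1.613, -0, 1.476, -0.119], TCP at [0.173, 0.601, 0.206] pointing down, gripper open.
Joint ranges: [-3.01, 3.01], [-1.01, 2.22], [0.06, 2.58], [-1.02, 4.17], [0.09, 2.62], [-3.14, 3.14]. Speed limits (rad/s): [2.57, 2.57, 3.14, 3.14, 3.14, 3.14].

## Interface

Orientations are given as a unit quaternion [w, x, y, z].
In Python, from plant import state, optics, manip, silhouettes, place_of gives the robot as it stands. The module is installed in compiled form; this text tells all that it offers.
- The arm moves only by the tool jog_arm, never from a script. Its argument "increments" is a list of rows, each an object with "slide": the shift along the tool's x, y, z in mm, a list of three; "rotation": the turn, a rotation vector about the tool's x, y, z in degrees, a list of three. A call has 1 to 20 rows; each row shifts and turns the commanded pose from where the row before left it, along the tool's axes as they then stand; what a row does not reach is not made up. A row lasts 1/12 s, in which the tool goes at most 41.7 mm and 7.16 degrees, less where a joint would pass 70% of its speed; a pose out of reach is approached as far as the arm can. A call with a gripper value outside its range is refused whole. "fingers" is the opening, from 0 (shut) to 1 (fully open), set as the call begins (left out, the last holds). The fingers move at their own pace and stop on an object; the grip force is fixed at half the most. Time passes only in rows, so rows that do not move let the fingers close. It gives the time, the measured TCP pose, the force and the opening at its end, in the units of the state.
- state(): the state, without advancing time (a new reading comes with each control period).
- optics.grab_frame(name): name is "side" or "top" or "wrist"; returns a dict with "frame" (400x640x3 uint8, blue, green, red), "camera_matrix" (3x3 intrinsics, pixels), "R" (3x3) and "t" (3): a world point X has camera coordinates R X + t. Camera axes: x right, y down, z forward; pixel columns grow to the right and rows downward; lengths in m; the calibration is good to about 2 mm. A picture is of the moment at which its call begins. There is no depth.
- manip.job_done(): hands the job in, once; it reports no verdict.
Trained networks look in the newest picture that a camera, given by its name, has taken for a name from the list of things; names that differ only in an ending like _2 or _b are one class to them, and where a whole thing is asked for, a point or a joint stands for the part that bears it (a point fixed in the world has none). Each returns a list of dicts, best first, with "score" (0 to 1); they miss things now and then, are a little off and sometimes report something else, mostly with a low value. They report only what shows in the picture. A call takes as long as a camera call.
- silhouettes(thing, camera): "mask" (400x640 bool, what is visible of it) and "bbox" ([left, top, right, bottom] in pixels, round what is visible of it).
- place_of(thing, camera): "uv" ([column, row] in pixels: a listed point, or the origin of a listed thing).
The state is a dict: "time": time; "joint_pos": joint angles; "joint_vel": joint speeds; "joint_efforts": joint torques, N m; "tool_pos": TCP position; "tool_rot": TCP orientation; "contact_force": force on the tool from outside, world axes, zero at the start; "ft_torque": the same for the moment, N m; "gripper_width": opening from 0.0 (shut) to 1.0 (fully open).
Only numpy, scipy, OpenCV 4.12 (cv2) and the standard library are available. Lean on these libraries where they do the work, as an engineer would, in place of code of your own. Each camera call takes 0.05 s, during which the arm holds its last target.

## Task

On the little roof test panel one of the two bays already has its aluminium head flashing and the other is still open, with its black sealing tape showing. Pick up the loose flashing by its upstand, lay it flat on the deck of the open bay and slide its flange up under the lapped slate until it is fully home against the batten, without prying the brittle slate up and without disturbing the things lying round about. Do not let go: finish with the upstand still gripped and the flashing pressed down flat on the deck with about a kilogram of push (10 N) so that the tape grabs.

Things in the scene. Friction and masses are not known exactly. Their poses are not given: they have to be found in the camera images.
- panel: Roof test panel, fixed flat on the rack, turned up to 0.12 rad: plywood deck 182 x 384 x 12 mm, dark grey 6 mm slates. Origin on its underside, midway across, below the tail (free front) edge of the two upper slates; x up the roof under the lap, away from the robot, y left, z up. Deck front edge x = -72 mm. The open bay shows flat black sealing tape; the pencilled circles are only marks.
- lap_left (a point): Point on the deck's top face (12 mm above the rack), mid-width of the left (+y) bay, below the slate's tail edge; axes as the panel's. Bay: bare deck 128 mm wide between 6 mm high lower slates, open to the front. From x = 0 the upper slate, 172 mm wide, bridges it: 6 mm clear below it, its top 12 mm above the deck. A batten at x = +55 mm stops the flange.
- lap_right (a point): The same point of the right (-y) bay, 176 mm from the left one; same shape and axes.
- slate_left (a joint): Lift in rad of the left bay's upper slate about its head, 104 mm behind the tail edge: 0 flat, positive with the tail raised (0.06 = tail 6 mm up). Only its weight and a light spring hold it: about 1 N upward at the tail begins to raise it, about 2 N raises it 6 mm.
- slate_right (a joint): The same for the upper slate of the right bay.
- flashing_grip (a point): Grip point of the loose flashing (bare aluminium, about 0.15 kg): middle of its upstand, 26 mm above its underside. L-shaped profile 120 mm long in y; upstand 10 mm thick in x, 41 mm high, rounded top; flange 3 mm thick. x points to the lip, z up. It lies flange down on the rack before the panel, at left or right, turned up to 0.4 rad from the robot's x. Home, it is 30 mm before the slate's tail edge.
- flashing_lip (a point): Middle of the rounded lip (free edge of the flange) of the loose flashing, at its underside: 85 mm in +x from the grip point and 26 mm below it; same axes.
- fitted_flashing (a point): Grip point (middle of the upstand, 26 mm above the deck) of the identical flashing already fixed in one of the bays, mid-width, 31 mm in front of the slate's tail edge: the bay nearest to it is done.
- tape_measure: Orange and black tape measure 64 x 76 x 33 mm on the rack in front of the panel, on the side where the loose flashing is not. Origin at its underside. Leave alone.
- hammer: Small club hammer 291 x 30 x 28 mm lying roughly along x to the right of the panel. Origin at its underside, midway. Leave alone.
- jar: White plastic jar with red cap, 60 mm across and 95 mm high, to the left of the panel. Origin at its underside. Leave alone.
- pencil: Red pencil 166 mm long, 7 mm thick, lying on the rack in front of the panel. Origin at its underside, midway. Leave alone.
- flashing: The loose flashing itself; origin on its underside, straight below the grip point; axes as the grip point's.

How it is judged:
By the outcome, as a careful person would: the job done as asked, in the order asked, and still so for the second after the job is handed in, while the arm keeps its last pose, push and grip.
It also fails if it takes over 51 s, if anything falls off the work surface, if the arm or the gripper's body presses on something with over 40 N, if the wrist force passes 120 N, or if a joint passes its speed limit or range.

## Working session

There is one attempt and no reset: what is moved stays moved. The work goes in short steps, Python scripts to look and compute and a tool call to move; the robot and the scene stay as the last step left them, time stands still between calls to the robot, and variables do not carry over. Pictures are saved under pics/ and viewed, and the job is handed in when it is done.

Besides the shell and the picture viewer there is one more tool, called after "Emit:" by a JSON object that holds its "method" and its "body", one argument or row to a line. jog_arm: Moves the arm, as the interface text tells. Its arguments: {"type":"object","properties":{"increments":{"type":"array","items":{"type":"object","properties":{"slide":{"type":"array","items":{"type":"number"}},"rotation":{"type":"array","items":{"type":"number"}}}}},"fingers":{"type":"number"}},"required":["increments"]}

```bash
mkdir -p pics
cat > h.py <<'E'
import numpy as np,cv2
from plant import state, optics, manip, silhouettes, place_of
def ray(c,uv):
    K=np.array(c['camera_matrix']);R=np.array(c['R']);t=np.array(c['t'])
    d=R.T@np.linalg.inv(K)@np.array([uv[0],uv[1],1.]);return -R.T@t,d
def onz(c,uv,z):
    o,d=ray(c,uv);return o+d*(z-o[2])/d[2]
def proj(c,X):
    K=np.array(c['camera_matrix']);p=K@(np.array(c['R'])@np.array(X)+np.array(c['t']));return p[:2]/p[2]
E
python3 - <<'E'
from h import *
s=state();print(s);print(manip.grip_depth)
zs={'panel':0,'lap_left':.012,'lap_right':.012,'flashing_grip':.026,'flashing_lip':0,'fitted_flashing':.038,'tape_measure':0,'hammer':0,'jar':0,'pencil':0,'flashing':0}
for n in ['top','side','wrist']:
    c=optics.grab_frame(n);cv2.imwrite(f'pics/{n}0.png',c['frame'])
    print(n,np.round(-np.array(c['R']).T@c['t'],3))
    if n=='wrist':continue
    for k,z in zs.items():
        print(k,[(round(r['score'],2),np.round(r['uv']),np.round(onz(c,r['uv'],z),4)) for r in place_of(k,n)[:2]])
E
```

```text
{'time': 0.0, 'joint_pos': array([ 1.17101880e+00,  5.33624462e-02,  1.61428097e+00, -3.09667691e-05,
        1.47601796e+00, -1.19017060e-01]), 'joint_vel': array([ 0.00152897, -0.00153153,  0.00037661, -0.00028195, -0.00104758,
       -0.00151751]), 'joint_efforts': array([ 5.25568248e-04, -3.93680584e+01, -3.70179176e+01, -1.37262286e-04,
        7.02381876e-03,  2.65328794e-05]), 'tool_pos': array([0.17293291, 0.59989537, 0.2044674 ]), 'tool_rot': array([-2.50415172e-04,  1.39918075e-01,  9.90162543e-01, -1.00371069e-03]), 'contact_force': array([0.19214055, 0.24375763, 0.03138926]), 'ft_torque': array([-0.04376141,  0.01732904,  0.02938575]), 'gripper_width': 0.9993563562031789}
-0.0187
top [0.395 0.015 1.56 ]
panel [(0.58, array([331., 179.]), array([ 0.6058, -0.0102,  0.    ]))]
lap_left [(0.72, array([304., 178.]), array([0.6053, 0.0765, 0.012 ]))]
lap_right [(0.71, array([359., 179.]), array([ 0.606 , -0.0985,  0.012 ]))]
flashing_grip [(0.75, array([422., 252.]), array([ 0.3774, -0.2949,  0.026 ])), (0.4, array([418., 228.]), array([ 0.452, -0.282,  0.026]))]
flashing_lip [
[... 999 characters left out ...]
, -0.2934,  0.026 ]))]
flashing_lip [(0.61, array([395., 282.]), array([ 0.4538, -0.2785,  0.    ]))]
fitted_flashing [(0.81, array([355., 214.]), array([ 0.564 , -0.1092,  0.038 ]))]
tape_measure [(0.87, array([198., 222.]), array([0.3544, 0.2591, 0.    ]))]
hammer [(0.67, array([439., 244.]), array([ 0.6102, -0.3347,  0.    ]))]
jar [(0.67, array([224., 147.]), array([0.6088, 0.3593, 0.    ])), (0.39, array([439., 242.]), array([ 0.616 , -0.3326,  0.    ]))]
pencil [(0.54, array([271., 240.]), array([0.4021, 0.0563, 0.    ])), (0.37, array([386., 316.]), array([ 0.3595, -0.2942,  0.    ]))]
flashing [(0.78, array([386., 315.]), array([ 0.3633, -0.2933,  0.    ]))]
wrist [0.098 0.624 0.374]
```

View pics/top0.png

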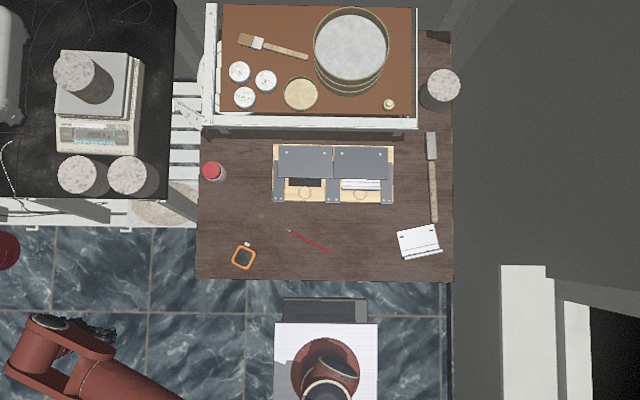

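View pics/side0.png

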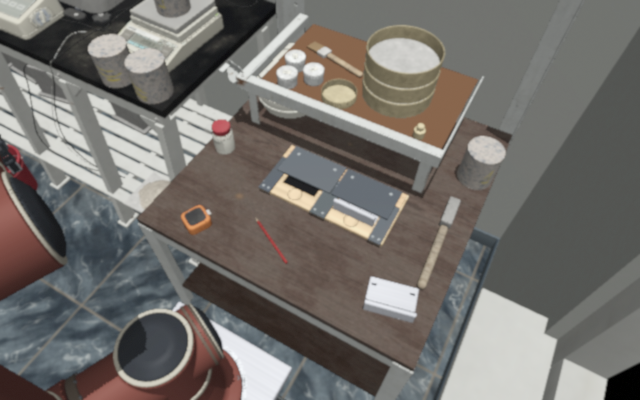

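Run:
```python
import cv2
a=cv2.imread('pics/top0.png')[140:290,270:460];b=cv2.imread('pics/side0.png')[150:350,270:470]
cv2.imwrite('pics/topz.png',cv2.resize(a,None,fx=4,fy=4,interpolation=2)); cv2.imwrite('pics/sidez.png',cv2.resize(b,(600,600),interpolation=2))
```

```text
(no output)
```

View pics/topz.png

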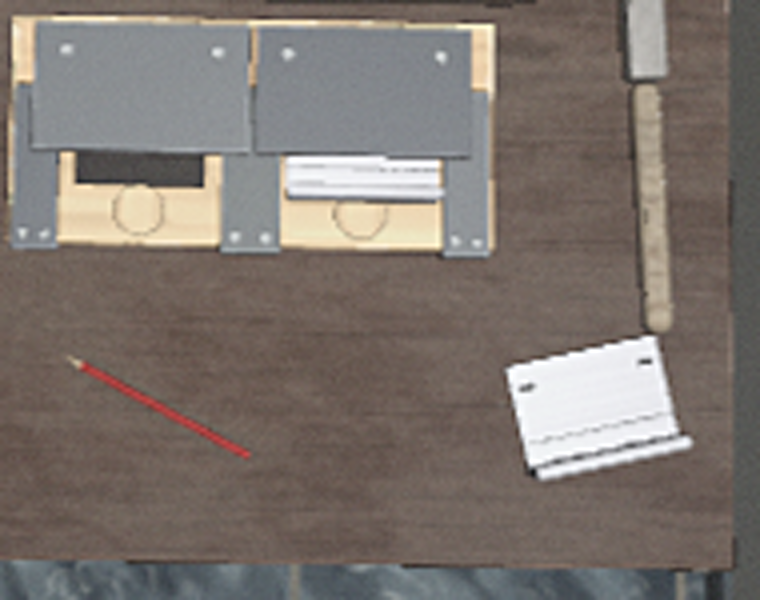

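View pics/sidez.png

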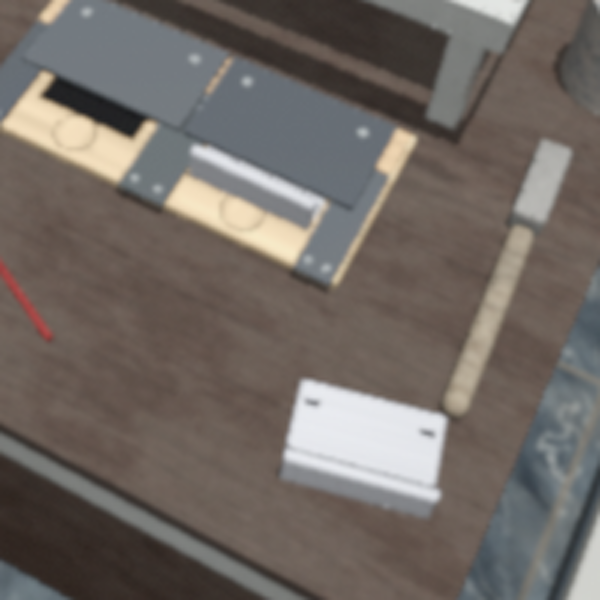

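```bash
cat >> h.py <<'E'
from scipy.spatial.transform import Rotation as Ro
def pose():
    s=state();q=s['tool_rot'];return np.array(s['tool_pos']),Ro.from_quat([q[1],q[2],q[3],q[0]])
def tgt(yaw): # tool z down, tool y along yaw
    y=np.array([np.cos(yaw),np.sin(yaw),0]);z=np.array([0,0,-1.]);return Ro.from_matrix(np.array([np.cross(y,z),y,z]).T)
def rows(p1,R1,n,p0=None,R0=None):
    if p0 is None:p0,R0=pose()
    w=(R0.inv()*R1).as_rotvec()/n
    r=Ro.from_rotvec(w).as_matrix();A=np.zeros((3,3));M=np.eye(3)
    for k in range(n):A+=M;M=M@r
    v=np.linalg.solve(A,R0.inv().apply(np.array(p1)-p0))
    return n,'slide',np.round(v*1000,2),'rot',np.round(np.degrees(w),3)
E
python3 - <<'E'
from h import *
c=optics.grab_frame('wrist');p,R=pose()
Rc=np.array(c['R']).T;cp=-Rc@c['t']
print('cam in tool',R.inv().apply(cp-p),'axes',np.round(R.as_matrix().T@Rc,3),c['camera_matrix'])
print(rows([.46,.0,.28],tgt(0.),20))
E
```

```text
cam in tool [ 0.07867601  0.00178889 -0.16845415] axes [[-0.002 -0.952 -0.306]
 [ 1.    -0.002 -0.001]
 [ 0.    -0.306  0.952]] [[313.70368458   0.         322.01436015]
 [  0.         313.70368458 198.97683723]
 [  0.           0.           1.        ]]
(20, 'slide', array([-34.74,  -8.19,  -3.71]), 'rot', array([0.   , 0.   , 3.696]))
```

View pics/wrist0.png

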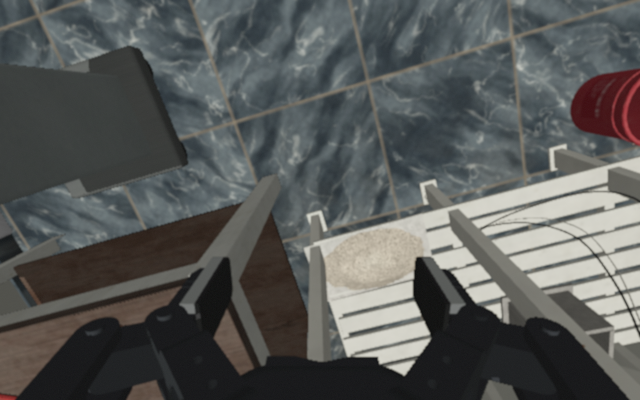

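Run:
```python
from h import *
print(rows([.53,.07,.19],tgt(0.),18))
```

```text
(18, 'slide', array([-37.95,  -3.38,   0.87]), 'rot', array([0.   , 0.   , 4.106]))
```

Emit:
{"method": "jog_arm", "body": {
  "increments": [
    {"slide": [-38, -3.4, 1], "rotation": [0, 0, 4.1]},
    {"slide": [-38, -3.4, 1], "rotation": [0, 0, 4.1]},
    {"slide": [-38, -3.4, 1], "rotation": [0, 0, 4.1]},
    {"slide": [-38, -3.4, 1], "rotation": [0, 0, 4.1]},
    {"slide": [-38, -3.4, 1], "rotation": [0, 0, 4.1]},
    {"slide": [-38, -3.4, 1], "rotation": [0, 0, 4.1]},
    {"slide": [-38, -3.4, 1], "rotation": [0, 0, 4.1]},
    {"slide": [-38, -3.4, 1], "rotation": [0, 0, 4.1]},
    {"slide": [-38, -3.4, 1], "rotation": [0, 0, 4.1]},
    {"slide": [-38, -3.4, 1], "rotation": [0, 0, 4.1]},
    {"slide": [-38, -3.4, 1], "rotation": [0, 0, 4.1]},
    {"slide": [-38, -3.4, 1], "rotation": [0, 0, 4.1]},
    {"slide": [-38, -3.4, 1], "rotation": [0, 0, 4.1]},
    {"slide": [-38, -3.4, 1], "rotation": [0, 0, 4.1]},
    {"slide": [-38, -3.4, 1], "rotation": [0, 0, 4.1]},
    {"slide": [-38, -3.4, 1], "rotation": [0, 0, 4.1]},
    {"slide": [-38, -3.4, 1], "rotation": [0, 0, 4.1]},
    {"slide": [-38, -3.4, 1], "rotation": [0, 0, 4.1]},
    {"slide": [0, 0, 0]},
    {"slide": [0, 0, 0]}
  ]
}}

```text
invalid input
```

Run:
```python
from h import *
s=state();print(s['time'],s['tool_pos'],s['contact_force'])
c=optics.grab_frame('wrist');cv2.imwrite('pics/w1.png',c['frame'])
zs={'panel':0,'lap_left':.012,'lap_right':.012,'fitted_flashing':.038}
for k,z in zs.items():
    print(k,[(round(r['score'],2),np.round(r['uv']),np.round(onz(c,r['uv'],z),4)) for r in place_of(k,'wrist')[:2]])
np.savez('c1.npz',**c)
```

```text
1.3 [0.17319229 0.60049861 0.20569555] [ 0.03675271  0.4192702  -0.74321159]
panel []
lap_left []
lap_right []
fitted_flashing []
```

View pics/w1.png

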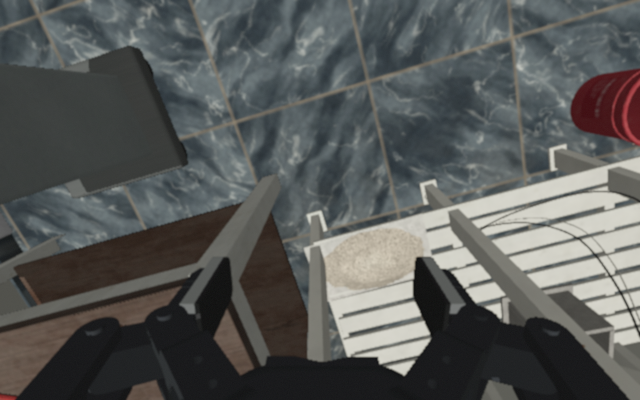

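Emit:
{"method": "jog_arm", "body": {
  "increments": [
    {"slide": [-38, -3.4, 1], "rotation": [0, 0, 4.1]},
    {"slide": [-38, -3.4, 1], "rotation": [0, 0, 4.1]},
    {"slide": [-38, -3.4, 1], "rotation": [0, 0, 4.1]},
    {"slide": [-38, -3.4, 1], "rotation": [0, 0, 4.1]},
    {"slide": [-38, -3.4, 1], "rotation": [0, 0, 4.1]},
    {"slide": [-38, -3.4, 1], "rotation": [0, 0, 4.1]},
    {"slide": [-38, -3.4, 1], "rotation": [0, 0, 4.1]},
    {"slide": [-38, -3.4, 1], "rotation": [0, 0, 4.1]},
    {"slide": [-38, -3.4, 1], "rotation": [0, 0, 4.1]},
    {"slide": [-38, -3.4, 1], "rotation": [0, 0, 4.1]},
    {"slide": [-38, -3.4, 1], "rotation": [0, 0, 4.1]},
    {"slide": [-38, -3.4, 1], "rotation": [0, 0, 4.1]},
    {"slide": [-38, -3.4, 1], "rotation": [0, 0, 4.1]},
    {"slide": [-38, -3.4, 1], "rotation": [0, 0, 4.1]},
    {"slide": [-38, -3.4, 1], "rotation": [0, 0, 4.1]},
    {"slide": [-38, -3.4, 1], "rotation": [0, 0, 4.1]},
    {"slide": [-38, -3.4, 1], "rotation": [0, 0, 4.1]},
    {"slide": [-38, -3.4, 1], "rotation": [0, 0, 4.1]},
    {"slide": [0, 0, 0], "rotation": [0, 0, 0]},
    {"slide": [0, 0, 0], "rotation": [0, 0, 0]}
  ]
}}

```text
time: 3.22
tool_pos: [0.5309, 0.0676, 0.1878]
tool_rot: [-0.0, 0.708, 0.707, 0.0]
contact_force: [-0.1, -0.1, 1.1]
gripper_width: 1.003
```

Run:
```python
from h import *
s=state();print(s['time'],s['tool_pos'],s['contact_force'])
c=optics.grab_frame('wrist');cv2.imwrite('pics/w2.png',c['frame'])
zs={'panel':0,'lap_left':.012,'lap_right':.012,'fitted_flashing':.038}
for k,z in zs.items():
    print(k,[(round(r['score'],2),np.round(r['uv']),np.round(onz(c,r['uv'],z),4)) for r in place_of(k,'wrist')[:2]])
np.savez('c1.npz',**c)
```

```text
3.2167 [0.53089962 0.06761624 0.18777104] [-0.14064016 -0.0595604   1.0597402 ]
panel [(0.58, array([380., 235.]), array([ 0.6032, -0.0135,  0.    ]))]
lap_left [(0.61, array([386., 167.]), array([0.602 , 0.0745, 0.012 ]))]
lap_right [(0.89, array([378., 301.]), array([ 0.6031, -0.1016,  0.012 ]))]
fitted_flashing [(0.63, array([355., 314.]), array([ 0.5702, -0.1001,  0.038 ]))]
```

View pics/w2.png

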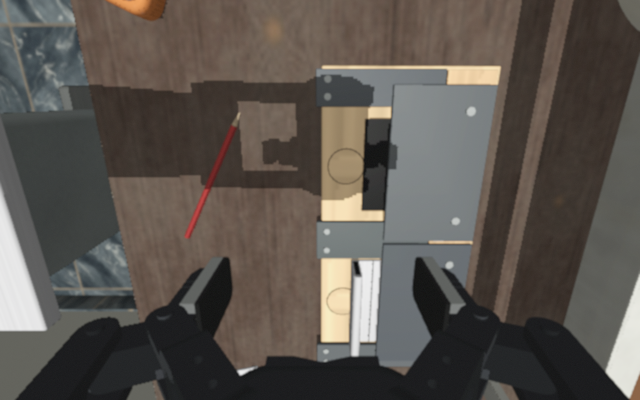

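Run:
```python
import cv2
a=cv2.imread('pics/w2.png')[55:255,305:505]
cv2.imwrite('pics/w2z.png',cv2.resize(a,(600,600),interpolation=2))
```

```text
(no output)
```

View pics/w2z.png

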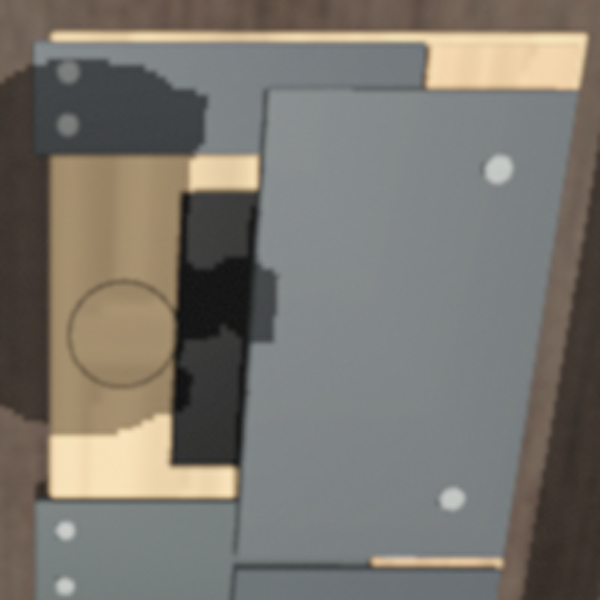

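Run:
```python
from h import *
c=dict(np.load('c1.npz'))
def P(z,*uv):
    for u in uv: print(z,np.round(onz(c,(305+u[0]/3-.33,55+u[1]/3-.33),z)*1000,1))
print('cam',-c['R'].T@c['t'])
print('front');P(.012,(48,155),(48,497))
print('tail');P(.024,(267,88),(235,562))
print('bay left edge');P(.018,(50,155),(258,155));
print('bay right');P(.012,(50,497),(237,497))
print('bay right top');P(.018,(50,500),(237,500))
print('panel left/right back corner');P(.012,(51,36),(587,36))
print('slate left/right');P(.024,(267,88),(578,90),(235,562),(500,557))
a=cv2.imread('pics/w2.png')
for col in (330,345,375):
    g=a[:,col].astype(int).sum(1)//3
    print(col,g[98:114],g[214:226])
for row in (115,150,200,215):
    g=a[row].astype(int).sum(1)//3
    print(row,g[316:326],g[380:396])
```

```text
cam [0.53118733 0.14774909 0.35623065]
front
0.012 [529.8 139.5  12. ]
0.012 [529.3  10.6  12. ]
tail
0.024 [602.6 160.9  24. ]
0.024 [601.8 -12.   24. ]
bay left edge
0.018 [530.5 139.6  18. ]
0.018 [602.3 139.4  18. ]
bay right
0.012 [530.   10.6  12. ]
0.012 [603.5  10.3  12. ]
bay right top
0.018 [530.1  11.7  18. ]
0.018 [602.3  11.5  18. ]
panel left/right back corner
0.012 [531.  178.1  12. ]
0.012 [712.4 177.5  12. ]
slate left/right
0.024 [602.6 160.9  24. ]
0.024 [705.9 159.9  24. ]
0.024 [601.8 -12.   24. ]
0.024 [704.3 -10.2  24. ]
330 [ 97  84  71  66  66  66  65  66  87 118 135 138 137 136 137 137] [218 218 218 218 219 214 181 114 105 125 129 129]
345 [ 67  65  65  65  66  64  65  67  86 118 134 137 137 137 136 136] [219 219 219 219 220 215 182 114 104 124 129 127]
375 [132 132 132 131 131 132 131 130 147 182 202 205 204 204 204 204] [208 208 208 208 209 205 173 110 100 120 126 126]
115 [ 55  55  54  54  61  87 118 133 137 137] [199 199 199 201 203 205 207 210 214 212 185 126 109 132 139 139]
150 [ 54  55  53  54  60  88 118 133 136 138] [22 21 22 21 22 21 22 24 34 51 66 72 72 72 71 71]
200 [ 96  94  91  90  99 133 171 189 192 193] [ 49  49  47  37  27  51  93 123 132 132 133 133 133 133 132 132]
215 [ 90  82  72  68  82 142 194 214 218 219] [219 216 193 149 111 102 122 131 132 131 131 131 131 131 131 131]
```

Run:
```python
from h import *
print(rows([.40,-.29,.17],tgt(0.22),12))
```

```text
(12, 'slide', array([-28.82, -13.96,   1.48]), 'rot', array([ 0.00e+00, -1.00e-03, -1.03e+00]))
```

Emit:
{"method": "jog_arm", "body": {
  "increments": [
    {"slide": [-29, -14, 1.5], "rotation": [0, 0, -1]},
    {"slide": [-29, -14, 1.5], "rotation": [0, 0, -1]},
    {"slide": [-29, -14, 1.5], "rotation": [0, 0, -1]},
    {"slide": [-29, -14, 1.5], "rotation": [0, 0, -1]},
    {"slide": [-29, -14, 1.5], "rotation": [0, 0, -1]},
    {"slide": [-29, -14, 1.5], "rotation": [0, 0, -1]},
    {"slide": [-29, -14, 1.5], "rotation": [0, 0, -1]},
    {"slide": [-29, -14, 1.5], "rotation": [0, 0, -1]},
    {"slide": [-29, -14, 1.5], "rotation": [0, 0, -1]},
    {"slide": [-29, -14, 1.5], "rotation": [0, 0, -1]},
    {"slide": [-29, -14, 1.5], "rotation": [0, 0, -1]},
    {"slide": [-29, -14, 1.5], "rotation": [0, 0, -1]},
    {"slide": [0, 0, 0], "rotation": [0, 0, -0.5]},
    {"slide": [0, 0, 0], "rotation": [0, 0, 0]}
  ]
}}

```text
time: 4.63
tool_pos: [0.398, -0.2931, 0.1696]
tool_rot: [-0.0, 0.626, 0.78, 0.0]
contact_force: [0.5, 0.1, 0.0]
gripper_width: 1.003
```

Run:
```python
from h import *
s=state();print(s['time'],s['tool_pos'],s['contact_force'])
c=optics.grab_frame('wrist');cv2.imwrite('pics/w3.png',c['frame'])
zs={'flashing':0,'flashing_grip':.026,'flashing_lip':.0}
for k,z in zs.items():
    print(k,[(round(r['score'],2),np.round(r['uv']),np.round(onz(c,r['uv'],z),4)) for r in place_of(k,'wrist')[:2]])
np.savez('c2.npz',**c)
a=c['frame'];cv2.imwrite('pics/w3z.png',cv2.resize(a[130:330,190:450],(780,600),interpolation=2))
```

```text
4.6333 [ 0.39797236 -0.29310443  0.16956854] [0.47081231 0.10948462 0.01240803]
flashing [(0.6, array([295., 169.]), array([ 0.3684, -0.2934,  0.    ]))]
flashing_grip [(0.9, array([291., 176.]), array([ 0.3669, -0.2956,  0.026 ]))]
flashing_lip [(0.58, array([370., 169.]), array([ 0.4483, -0.2758, -0.    ]))]
```

View pics/w3z.png

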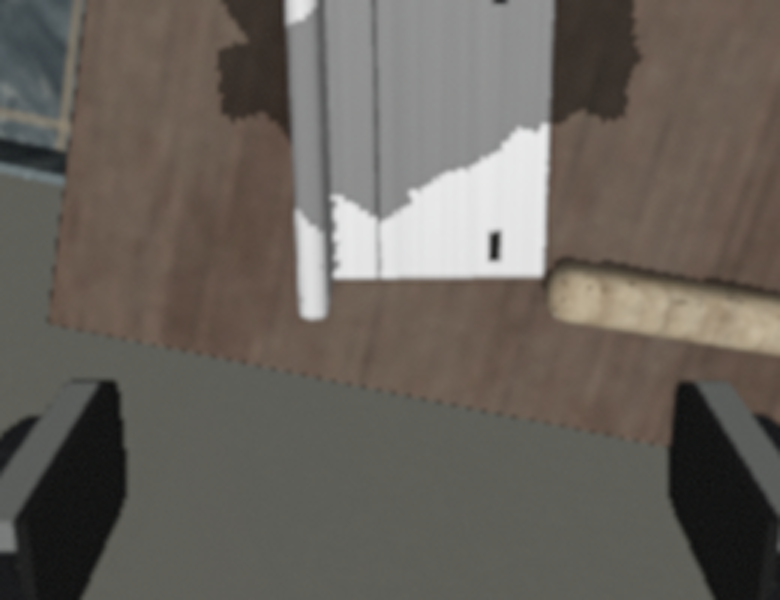

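View pics/w3.png

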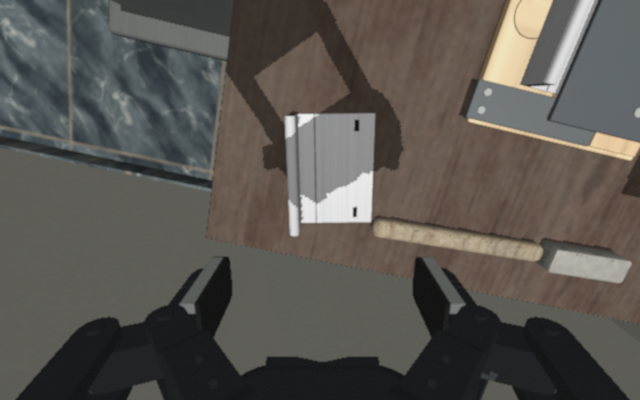

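Run:
```python
from h import *
c=dict(np.load('c2.npz'))
a=c['frame'];cv2.imwrite('pics/w3y.png',cv2.resize(a[100:245,275:385],None,fx=5,fy=5,interpolation=2)[:, :])
g=a.astype(int).sum(2)//3
for r in (125,150,180,215): print(r,g[r,282:304],g[r,366:382])
for col in (330,345,365): print(col,g[col*0+106:118,col],g[217:230,col])
for col in (290,293,296): print(col,g[110:122,col],g[230:242,col])
```

```text
125 [ 46  54  96 159 199 216 224 228 227 223 215 202 177 134  96 134 203 230
 223 207 184 154] [144 145 146 145 144 144 145 141 116  73  50  48  50  51  51  51]
150 [ 46  46  49  67 102 128 137 141 141 140 139 137 130 117  99  93 108 130
 141 141 141 143] [143 144 145 143 143 145 141 117  75  51  49  51  50  50  51  50]
180 [ 80  81  83  83  91 107 125 135 139 140 139 138 136 130 117  98  91 107
 128 139 140 140] [231 231 230 231 232 225 190 118  84  90  92  93  95  93  91  86]
215 [ 89  87  85  84  85  86 109 165 202 217 221 221 217 210 198 174 135  97
 112 168 207 222] [226 227 228 227 209 160 102  85  87  86  81  74  71  70  73  78]
330 [ 57  50  48  50  50  48  59  91 126 142 144 144] [225 225 225 225 212 174 115  92  92  93  93  94  93]
345 [ 43  45  45  46  46  46  62 103 134 145 146 146] [226 226 226 225 212 173 113  88  92  94  95  95  95]
365 [ 47  48  49  49  50  48  69 111 138 145 145 145] [225 226 226 223 203 154 101  86  87  87  87  88  87]
290 [ 89  85  72  55  46 112 191 222 226 226 226 226] [169 175 175 173 166 140 101  86  88  90  92  91]
293 [ 80  64  49  39  42 101 167 195 199 199 199 200] [220 220 220 220 218 200 155 106  91  91  91  90]
296 [ 87  74  55  61  90 102 100  96  96  96  97  96] [203 204 204 205 203 183 137  98  89  90  91  91]
```

View pics/w3y.png

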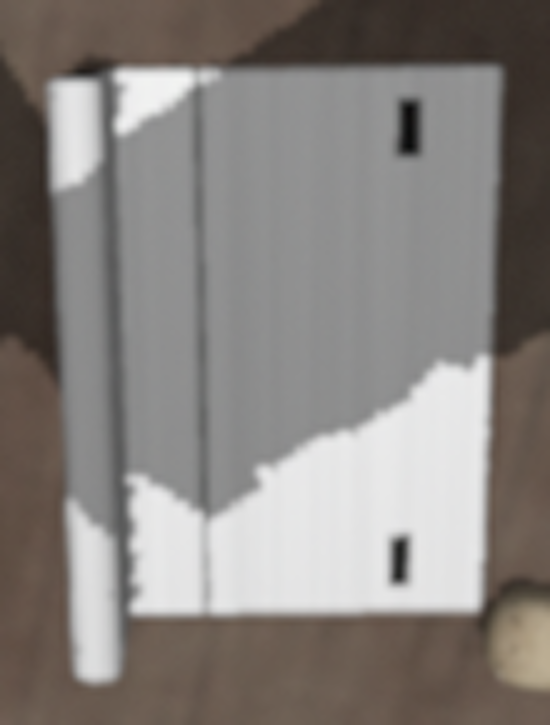

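Run:
```python
from h import *
from scipy.optimize import least_squares
c=dict(np.load('c2.npz'))
print('cam',-c['R'].T@c['t'])
P=lambda uv,z:np.round(onz(c,uv,z)*1000,1)
lip=[(374.45,125),(373.5,150),(372.5,180),(371.05,215)]
top=[(345,112.85),(365,112.7)];bot=[(345,222.25),(365,221.95)]
back=[(284.0,125),(285.9,150),(287.5,180),(288.5,215)]
ut=[(290,115.1),(293,115.3)];ub=[(293,236),(296,235.7)]
def res(p):
    x,y,th=p;e=[]
    f=lambda uv,z:(lambda d:(np.cos(th)*d[0]+np.sin(th)*d[1],-np.sin(th)*d[0]+np.cos(th)*d[1]))(onz(c,uv,z)[:2]-[x,y])
    for u in lip:e.append(f(u,.0015)[0]-.085)
    for u in back:e.append(f(u,.0385)[0]+.0045)
    for u in top:e.append(f(u,.003)[1]-.06)
    for u in bot:e.append(f(u,.003)[1]+.06)
    for u in ut:e.append(f(u,.041)[1]-.06)
    for u in ub:e.append(f(u,.041)[1]+.06)
    return np.array(e)*1000
r=least_squares(res,[.365,-.294,.23]);print(r.x,np.round(r.fun,1))
x,y,th=r.x
print(rows([x,y,.04],tgt(th),10))
```

```text
cam [ 0.38119986 -0.21491665  0.33809071]
[ 0.36844619 -0.29486959  0.22664979] [ 0.1  0.1  0.4  0.4 -0.8 -0.   0.2 -0.3  0.5  0.4 -0.9 -0.7  0.6  0.4
 -0.3  0. ]
(10, 'slide', array([ 0.34, -3.01, 12.97]), 'rot', array([ 0.001, -0.001, -0.025]))
```

Emit:
{"method": "jog_arm", "body": {
  "increments": [
    {"slide": [0.3, -2.5, 13.4], "rotation": [0, 0, 0]},
    {"slide": [0.3, -2.5, 13.4], "rotation": [0, 0, 0]},
    {"slide": [0.3, -2.5, 13.4], "rotation": [0, 0, 0]},
    {"slide": [0.3, -2.5, 13.4], "rotation": [0, 0, 0]},
    {"slide": [0.3, -2.5, 13.4], "rotation": [0, 0, 0]},
    {"slide": [0.3, -2.5, 13.4], "rotation": [0, 0, 0]},
    {"slide": [0.3, -2.5, 13.4], "rotation": [0, 0, 0]},
    {"slide": [0.3, -2.5, 13.4], "rotation": [0, 0, -0.1]},
    {"slide": [0.3, -2.5, 13.4], "rotation": [0, 0, -0.1]},
    {"slide": [0.3, -2.5, 13.4], "rotation": [0, 0, 0]},
    {"slide": [0.3, -2.5, 13.4], "rotation": [0, 0, 0]},
    {"slide": [0.3, -2.5, 13.4], "rotation": [0, 0, 0]},
    {"slide": [0, 0, 0], "rotation": [0, 0, 0]},
    {"slide": [0, 0, 0], "rotation": [0, 0, 0]},
    {"slide": [0, 0, 0], "rotation": [0, 0, 0]}
  ]
}}

```text
time: 6.08
tool_pos: [0.3678, -0.2959, 0.0089]
tool_rot: [-0.0, 0.624, 0.782, 0.0]
contact_force: [-0.1, -0.1, -0.4]
gripper_width: 1.001
```

Run:
```python
from h import *
s=state();print(s['contact_force'],s['gripper_width'])
print(rows([.3684,-.2949,.0075],tgt(.2266),1))
```

```text
[-0.06089532 -0.1068405  -0.44615686] 1.001330217590331
(1, 'slide', array([0.81, 0.78, 1.36]), 'rot', array([ 0.002, -0.002, -0.175]))
```

Emit:
{"method": "jog_arm", "body": {
  "fingers": 0,
  "increments": [
    {"slide": [0.8, 0.8, 1.4], "rotation": [0, 0, -0.2]},
    {"slide": [0, 0, 0], "rotation": [0, 0, 0]},
    {"slide": [0, 0, 0], "rotation": [0, 0, 0]},
    {"slide": [0, 0, 0], "rotation": [0, 0, 0]},
    {"slide": [0, 0, 0], "rotation": [0, 0, 0]},
    {"slide": [0, 0, 0], "rotation": [0, 0, 0]},
    {"slide": [0, 0, 0], "rotation": [0, 0, 0]},
    {"slide": [0, 0, 0], "rotation": [0, 0, 0]},
    {"slide": [0, 0, 0], "rotation": [0, 0, 0]},
    {"slide": [0, 0, 0], "rotation": [0, 0, 0]},
    {"slide": [0, 0, 0], "rotation": [0, 0, 0]},
    {"slide": [0, 0, 0], "rotation": [0, 0, 0]}
  ]
}}

```text
time: 7.08
tool_pos: [0.3687, -0.2951, 0.0079]
tool_rot: [0.0, 0.622, 0.783, -0.0]
contact_force: [-1.2, 1.1, 4.3]
gripper_width: 0.089
```

Emit:
{"method": "jog_arm", "body": {
  "increments": [
    {"slide": [0, 0, 0], "rotation": [0, 0, 0]},
    {"slide": [0, 0, 0], "rotation": [0, 0, 0]},
    {"slide": [0, 0, -2], "rotation": [0, 0, 0]},
    {"slide": [0, 0, -4], "rotation": [0, 0, 0]},
    {"slide": [0, 0, -8], "rotation": [0, 0, 0]},
    {"slide": [0, 0, -10], "rotation": [0, 0, 0]},
    {"slide": [0, 0, -12], "rotation": [0, 0, 0]},
    {"slide": [0, 0, -14], "rotation": [0, 0, 0]},
    {"slide": [0, 0, -14], "rotation": [0, 0, 0]},
    {"slide": [0, 0, -10], "rotation": [0, 0, 0]},
    {"slide": [0, 0, 0], "rotation": [0, 0, 0]},
    {"slide": [0, 0, 0], "rotation": [0, 0, 0]},
    {"slide": [0, 0, 0], "rotation": [0, 0, 0]}
  ]
}}

```text
time: 8.17
tool_pos: [0.3681, -0.2946, 0.0811]
tool_rot: [-0.0, 0.622, 0.783, 0.0]
contact_force: [-0.7, -0.3, -1.5]
gripper_width: 0.09
```

Run:
```python
from h import *
s=state();print(s['contact_force'],s['ft_torque'],s['gripper_width'],s['tool_pos'])
c=optics.grab_frame('wrist');cv2.imwrite('pics/w4.png',c['frame']);np.savez('c3.npz',**c)
d=optics.grab_frame('side');cv2.imwrite('pics/s4.png',d['frame'])
p,R=pose();print(R.as_matrix().round(4))
# expected model points if grip rigid: flashing frame origin
th=np.arctan2(R.as_matrix()[1,1],R.as_matrix()[0,1]);o=p+R.apply([0,0,-.0187]);print('yaw',th,o)
f=c['frame'].copy()
y=R.as_matrix()[:,0];x=R.as_matrix()[:,1];z=-R.as_matrix()[:,2]
for a,b,h in [(.085,.06,-.0245),(.085,-.06,-.0245),(.005,.06,-.023),(.005,-.06,-.023),(0,.06,.015),(0,-.06,.015)]:
    u=proj(c,o+x*a+y*b+z*h);cv2.circle(f,tuple(int(round(q)) for q in u),2,(0,0,255),-1);print(a,b,np.round(u,1))
cv2.imwrite('pics/w4m.png',f)
```

```text
[-0.70684036 -0.30228145 -1.50935865] [0.05056717 0.01040568 0.00642064] 0.08956769316059766 [ 0.36810756 -0.29460613  0.08105952]
[[-0.2251  0.9743 -0.0014]
 [ 0.9743  0.2251  0.0015]
 [ 0.0018 -0.001  -1.    ]]
yaw 0.22708624459897236 [ 0.36785288 -0.294324    0.09911293]
0.085 0.06 [475.2 135.4]
0.085 -0.06 [448.5 317.7]
0.005 0.06 [329.7 136. ]
0.005 -0.06 [328.7 319.4]
0 0.06 [320.2 146.3]
0 -0.06 [321.  366.2]
```

View pics/w4m.png

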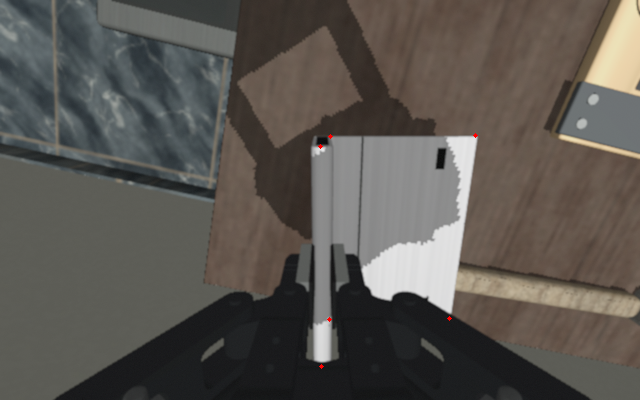

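Run:
```python
from h import *
print(rows([.505,.0754,.075],tgt(-.003),14))
```

```text
(14, 'slide', array([25.1 , 12.92,  0.4 ]), 'rot', array([-0.005, -0.007,  0.942]))
```

Emit:
{"method": "jog_arm", "body": {
  "increments": [
    {"slide": [25, 13, 0], "rotation": [0, 0, 0.94]},
    {"slide": [25, 13, 0], "rotation": [0, 0, 0.94]},
    {"slide": [25, 13, 0], "rotation": [0, 0, 0.94]},
    {"slide": [25, 13, 0], "rotation": [0, 0, 0.94]},
    {"slide": [25, 13, 0], "rotation": [0, 0, 0.94]},
    {"slide": [25, 13, 0], "rotation": [0, 0, 0.94]},
    {"slide": [25, 13, 0], "rotation": [0, 0, 0.94]},
    {"slide": [25, 13, 0], "rotation": [0, 0, 0.94]},
    {"slide": [25, 13, 0], "rotation": [0, 0, 0.94]},
    {"slide": [25, 13, 0], "rotation": [0, 0, 0.94]},
    {"slide": [25, 13, 0], "rotation": [0, 0, 0.94]},
    {"slide": [25, 13, 0], "rotation": [0, 0, 0.94]},
    {"slide": [25, 13, 0.8], "rotation": [0, 0, 0.94]},
    {"slide": [25, 13, 0.8], "rotation": [0, 0, 0.94]},
    {"slide": [0, 0, 0], "rotation": [0, 0, 0]},
    {"slide": [0, 0, 0], "rotation": [0, 0, 0]},
    {"slide": [0, 0, 0], "rotation": [0, 0, 0]}
  ]
}}

```text
time: 9.68
tool_pos: [0.506, 0.0735, 0.0789]
tool_rot: [-0.001, 0.708, 0.706, -0.001]
contact_force: [-0.0, 0.4, -1.3]
gripper_width: 0.087
```

Run:
```python
from h import *
s=state();print(s['contact_force'],s['tool_pos'])
c=optics.grab_frame('wrist');cv2.imwrite('pics/w5.png',c['frame']);np.savez('c4.npz',**c)
p,R=pose();print(R.as_matrix().round(4))
print(rows([.505,.0754,.030],tgt(-.003),1))
```

```text
[-0.04269046  0.4120404  -1.30413429] [0.50595151 0.07346895 0.07890641]
[[ 3.0e-03  1.0e+00 -1.7e-03]
 [ 1.0e+00 -3.0e-03 -3.0e-04]
 [-3.0e-04 -1.7e-03 -1.0e+00]]
(1, 'slide', array([ 2.3 , -0.91, 49.11]), 'rot', array([-0.096,  0.016,  0.002]))
```

View pics/w5.png

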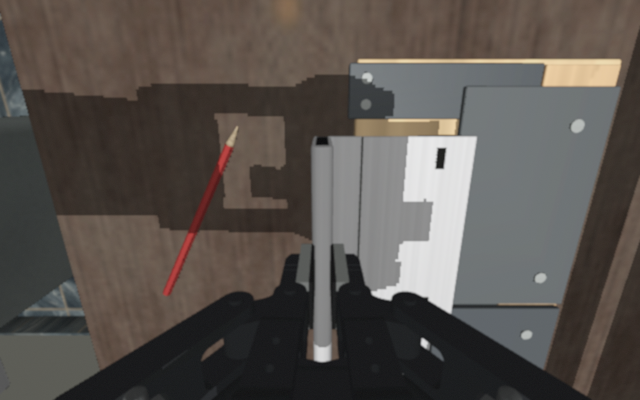

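Emit:
{"method": "jog_arm", "body": {
  "increments": [
    {"slide": [0.4, -0.1, 7.8], "rotation": [0, 0, 0]},
    {"slide": [0.4, -0.2, 7.8], "rotation": [0, 0, 0]},
    {"slide": [0.4, -0.2, 7.8], "rotation": [0, 0, 0]},
    {"slide": [0.4, -0.1, 7.8], "rotation": [-0.1, 0, 0]},
    {"slide": [0.4, -0.2, 7.8], "rotation": [0, 0, 0]},
    {"slide": [0.3, -0.1, 7.8], "rotation": [0, 0, 0]},
    {"slide": [0, 0, 0], "rotation": [0, 0, 0]},
    {"slide": [0, 0, 0], "rotation": [0, 0, 0]},
    {"slide": [0, 0, 0], "rotation": [0, 0, 0]}
  ]
}}

```text
time: 10.48
tool_pos: [0.5062, 0.0759, 0.0333]
tool_rot: [0.001, 0.708, 0.706, 0.001]
contact_force: [0.5, -0.0, -2.1]
gripper_width: 0.084
```

Run:
```python
from h import *
s=state();print(s['contact_force'],s['tool_pos'])
c=optics.grab_frame('wrist');np.savez('c4.npz',**c)
p,R=pose();print(R.as_matrix().round(4))
print('cam',-c['R'].T@c['t'])
f=c['frame'];cv2.imwrite('pics/w6z.png',cv2.resize(f[80:380,300:560],(690,600)[:2] if 0 else (520,600),interpolation=2))
d=optics.grab_frame('side');cv2.imwrite('pics/s6z.png',cv2.resize(d['frame'][140:240,240:400],(800,500),interpolation=2))
# predicted bay edges at deck height & slate top
for X in [(.53,.1395,.018),(.602,.1393,.018),(.602,.161,.024),(.505,.1354,.027),(.59,.1352,.027)]:
    print(X,np.round(proj(c,X),1))
```

```text
[ 0.45016269 -0.01362974 -2.1080108 ] [0.50615751 0.07592362 0.03330758]
[[ 0.0025  1.      0.0027]
 [ 1.     -0.0025 -0.    ]
 [-0.      0.0027 -1.    ]]
cam [0.50620989 0.15611665 0.20173059]
(0.53, 0.1395, 0.018) [362.9 128.2]
(0.602, 0.1393, 0.018) [488.3 128. ]
(0.602, 0.161, 0.024) [500.4  87.6]
(0.505, 0.1354, 0.027) [319.3 137.5]
(0.59, 0.1352, 0.027) [473.6 137.2]
```

View pics/w6z.png

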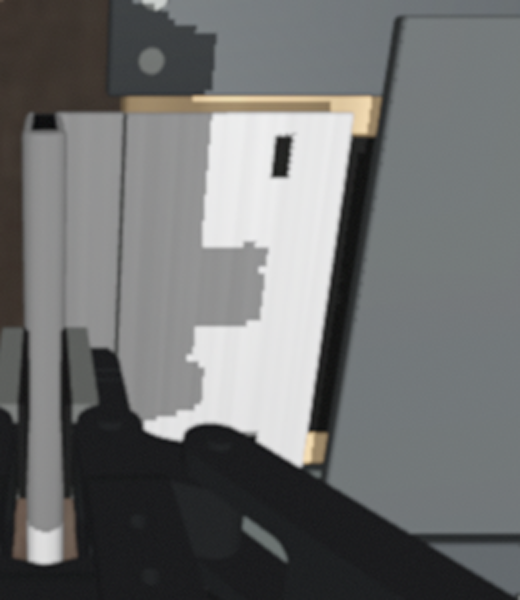

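View pics/s6z.png

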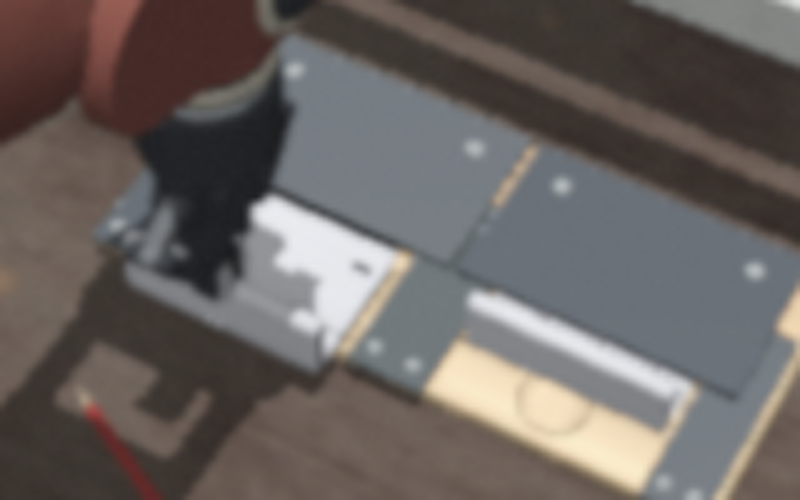

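Emit:
{"method": "jog_arm", "body": {
  "increments": [
    {"slide": [-0.4, 0, 2], "rotation": [0.1, 0, 0]},
    {"slide": [-0.3, 0, 2], "rotation": [0, 0, 0]},
    {"slide": [0, 0, 2], "rotation": [0, 0, 0]},
    {"slide": [0, 0, 2], "rotation": [0, 0, 0]},
    {"slide": [0, 0, 2], "rotation": [0, 0, 0]},
    {"slide": [0, 0, 1.5], "rotation": [0, 0, 0]},
    {"slide": [0, 0, 0], "rotation": [0, 0, 0]},
    {"slide": [0, 0, 0], "rotation": [0, 0, 0]},
    {"slide": [0, 0, 0], "rotation": [0, 0, 0]}
  ]
}}

```text
time: 11.33
tool_pos: [0.506, 0.0752, 0.0217]
tool_rot: [0.0, 0.708, 0.706, 0.0]
contact_force: [0.2, 0.5, -1.0]
gripper_width: 0.09
```

Run:
```python
from h import *
s=state();print(s['contact_force'],s['ft_torque'],s['tool_pos'],pose()[1].as_matrix().round(4)[:,1])
```

```text
[ 0.20510936  0.47471251 -0.97390895] [-0.00287258  0.02168916  0.03958493] [0.50595588 0.07523418 0.02166294] [ 1.0e+00 -2.6e-03  1.0e-04]
```

Emit:
{"method": "jog_arm", "body": {
  "increments": [
    {"slide": [0, 0, 0.6], "rotation": [0, 0, 0]},
    {"slide": [0, 0, 0.6], "rotation": [0, 0, 0]},
    {"slide": [0, 0, 0.5], "rotation": [0, 0, 0]},
    {"slide": [0, 0, 0], "rotation": [0, 0, 0]},
    {"slide": [0, 0, 0], "rotation": [0, 0, 0]}
  ]
}}

```text
time: 11.75
tool_pos: [0.5059, 0.0752, 0.0199]
tool_rot: [0.0, 0.708, 0.706, 0.0]
contact_force: [0.1, 0.2, -1.0]
gripper_width: 0.089
```

Run:
```python
from h import *
s=state();print(s['contact_force'],s['ft_torque'],s['tool_pos'],pose()[1].as_matrix().round(4)[:,1])
```

```text
[ 0.13398638  0.19896099 -1.03365505] [-0.00208474  0.08682018  0.00098847] [0.50592783 0.07522845 0.01992514] [ 1.0e+00 -2.6e-03  1.0e-04]
```

Emit:
{"method": "jog_arm", "body": {
  "increments": [
    {"slide": [0, 0, 0.4], "rotation": [0, 0, 0]},
    {"slide": [0, 0, 0.4], "rotation": [0, 0, 0]},
    {"slide": [0, 0, 0], "rotation": [0, 0, 0]},
    {"slide": [0, 0, 0], "rotation": [0, 0, 0]}
  ]
}}

```text
time: 12.08
tool_pos: [0.506, 0.0752, 0.0198]
tool_rot: [-0.0, 0.708, 0.706, -0.0]
contact_force: [-3.6, -0.2, 6.0]
gripper_width: 0.086
```

Run:
```python
from h import *
s=state();print(s['contact_force'],s['ft_torque'],s['tool_pos'],pose()[1].as_matrix().round(4)[:,1])
```

```text
[-3.60933963 -0.22843093  6.03016391] [-0.05181009  0.68236205 -0.05224058] [0.50596904 0.07524413 0.01976584] [ 1.0e+00 -2.5e-03 -2.0e-04]
```

Emit:
{"method": "jog_arm", "body": {
  "increments": [
    {"slide": [0, 1, -0.3], "rotation": [0, 0, 0]},
    {"slide": [0, 3, 0], "rotation": [0, 0, 0]},
    {"slide": [0, 3, 0], "rotation": [0, 0, 0]},
    {"slide": [0, 3, 0], "rotation": [0, 0, 0]},
    {"slide": [0, 3, 0], "rotation": [0, 0, 0]},
    {"slide": [0, 3, 0], "rotation": [0, 0, 0]},
    {"slide": [0, 3, 0], "rotation": [0, 0, 0]},
    {"slide": [0, 0, 0], "rotation": [0, 0, 0]}
  ]
}}

```text
time: 12.75
tool_pos: [0.526, 0.0751, 0.0199]
tool_rot: [0.001, 0.708, 0.706, 0.001]
contact_force: [0.4, -0.6, 3.3]
gripper_width: 0.088
```

Run:
```python
from h import *
s=state();print(s['contact_force'],s['ft_torque'],s['tool_pos'],pose()[1].as_matrix().round(4)[:,1])
c=optics.grab_frame('wrist');f=c['frame'];cv2.imwrite('pics/w7z.png',cv2.resize(f[60:380,300:560],(520,640)[:2] if 0 else (487,600),interpolation=2))
d=optics.grab_frame('side');cv2.imwrite('pics/s7z.png',cv2.resize(d['frame'][140:240,240:400],(800,500),interpolation=2))
```

```text
[ 0.38094929 -0.5715645   3.2930618 ] [0.0388228  0.11894755 0.03865871] [0.52600432 0.07514345 0.01991552] [ 1.     -0.0027  0.0017]
```

View pics/w7z.png

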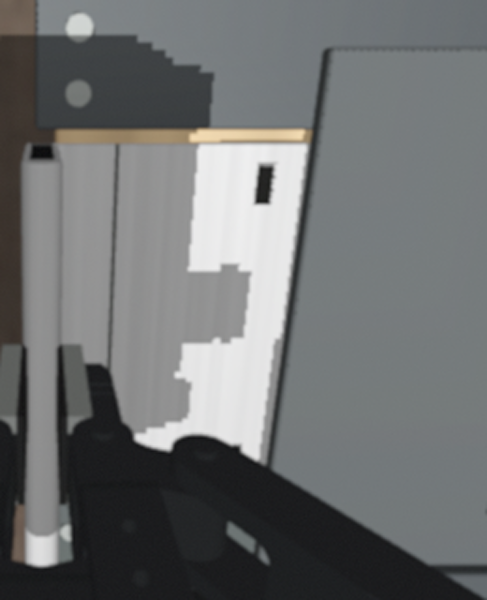

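View pics/s7z.png

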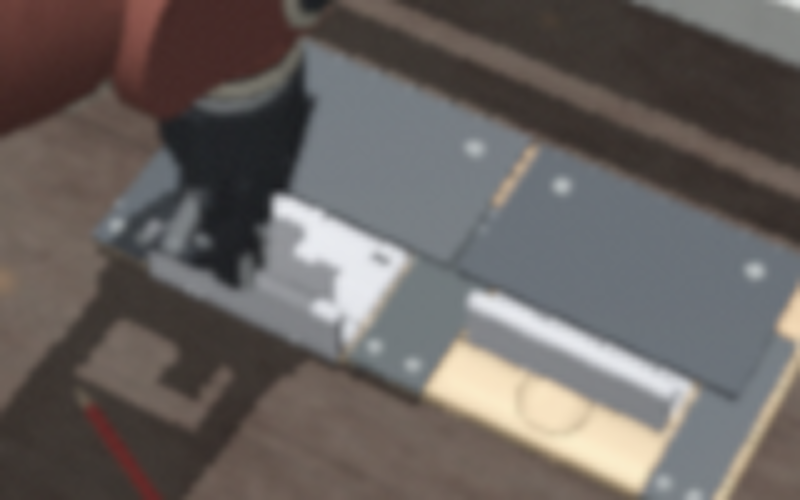

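Emit:
{"method": "jog_arm", "body": {
  "increments": [
    {"slide": [0, 3, 0], "rotation": [0, 0, 0]},
    {"slide": [0, 3, 0], "rotation": [0, 0, 0]},
    {"slide": [0, 3, 0], "rotation": [0, 0, 0]},
    {"slide": [0, 3, 0], "rotation": [0, 0, 0]},
    {"slide": [0, 3, 0], "rotation": [0, 0, 0]},
    {"slide": [0, 3, 0], "rotation": [0, 0, 0]},
    {"slide": [0, 3, 0], "rotation": [0, 0, 0]},
    {"slide": [0, 3, 0], "rotation": [0, 0, 0]},
    {"slide": [0, 3, 0], "rotation": [0, 0, 0]},
    {"slide": [0, 3, 0], "rotation": [0, 0, 0]},
    {"slide": [0, 3, 0], "rotation": [0, 0, 0]},
    {"slide": [0, 3, 0], "rotation": [0, 0, 0]},
    {"slide": [0, 3, 0], "rotation": [0, 0, 0]},
    {"slide": [0, 0, 0], "rotation": [0, 0, 0]},
    {"slide": [0, 0, 0], "rotation": [0, 0, 0]}
  ]
}}

```text
time: 14.1
tool_pos: [0.5643, 0.0751, 0.0199]
tool_rot: [0.0, 0.708, 0.706, 0.0]
contact_force: [-1.7, 0.2, 5.8]
gripper_width: 0.086
```

Run:
```python
from h import *
s=state();print(s['contact_force'],s['ft_torque'],s['tool_pos'],pose()[1].as_matrix().round(4)[:,1])
```

```text
[-1.74495104  0.18339542  5.78602838] [0.01574711 0.32661262 0.01199549] [0.56430945 0.07507355 0.01992985] [ 1.0e+00 -2.5e-03  7.0e-04]
```

Emit:
{"method": "jog_arm", "body": {
  "increments": [
    {"slide": [0, 1.5, -0.2], "rotation": [0, 0, 0]},
    {"slide": [0, 1.5, 0], "rotation": [0, 0, 0]},
    {"slide": [0, 1, 0], "rotation": [0, 0, 0]},
    {"slide": [0, 1, 0], "rotation": [0, 0, 0]},
    {"slide": [0, 1, 0], "rotation": [0, 0, 0]},
    {"slide": [0, 0, 0], "rotation": [0, 0, 0]},
    {"slide": [0, 0, 0], "rotation": [0, 0, 0]}
  ]
}}

```text
time: 14.68
tool_pos: [0.5697, 0.0751, 0.0199]
tool_rot: [-0.0, 0.708, 0.706, -0.0]
contact_force: [-2.6, -0.5, 5.6]
gripper_width: 0.086
```

Run:
```python
from h import *
s=state();print(s['contact_force'],s['ft_torque'],s['tool_pos'],pose()[1].as_matrix().round(4)[:,1])
```

```text
[-2.59661423 -0.54649758  5.63647603] [ 0.01725979  0.60791342 -0.03194731] [0.56965119 0.07510572 0.01990961] [ 1.0e+00 -2.5e-03 -7.0e-04]
```

Emit:
{"method": "jog_arm", "body": {
  "increments": [
    {"slide": [0, 0.8, 0], "rotation": [0, 0, 0]},
    {"slide": [0, 0.8, 0], "rotation": [0, 0, 0]},
    {"slide": [0, 0.8, 0], "rotation": [0, 0, 0]},
    {"slide": [0, 0, 0], "rotation": [0, 0, 0]}
  ]
}}

```text
time: 15.02
tool_pos: [0.572, 0.0751, 0.0199]
tool_rot: [-0.0, 0.708, 0.706, -0.0]
contact_force: [-3.6, -0.5, 5.8]
gripper_width: 0.088
```

Run:
```python
from h import *
s=state();print(s['contact_force'],s['ft_torque'],s['tool_pos'],pose()[1].as_matrix().round(4)[:,1])
```

```text
[-3.58467544 -0.4590674   5.79127407] [0.06868791 0.64382708 0.03929195] [0.57198181 0.07508036 0.01991231] [ 1.0e+00 -2.5e-03 -9.0e-04]
```

Emit:
{"method": "jog_arm", "body": {
  "increments": [
    {"slide": [0, 0.8, 0], "rotation": [0, 0, 0]},
    {"slide": [0, 0.8, 0], "rotation": [0, 0, 0]},
    {"slide": [0, 0, 0], "rotation": [0, 0, 0]},
    {"slide": [0, 0, 0], "rotation": [0, 0, 0]}
  ]
}}

```text
time: 15.35
tool_pos: [0.572, 0.0751, 0.0199]
tool_rot: [-0.002, 0.708, 0.706, -0.002]
contact_force: [-9.1, -1.1, 10.1]
gripper_width: 0.088
```

Run:
```python
from h import *
s=state();print(s['contact_force'],s['ft_torque'],s['tool_pos'],pose()[1].as_matrix().round(4)[:,1])
```

```text
[-9.09554699 -1.0688445  10.11493255] [-0.0404401   1.50037448 -0.01028181] [0.57202953 0.07507906 0.01988276] [ 1.     -0.0024 -0.0049]
```

Emit:
{"method": "jog_arm", "body": {
  "increments": [
    {"slide": [0, -0.1, 0], "rotation": [-0.15, 0, 0]},
    {"slide": [0, -0.1, 0], "rotation": [-0.1, 0, 0]},
    {"slide": [0, 0, 0], "rotation": [0, 0, 0]},
    {"slide": [0, 0, 0], "rotation": [0, 0, 0]},
    {"slide": [0, 0, 0], "rotation": [0, 0, 0]}
  ]
}}

```text
time: 15.77
tool_pos: [0.5722, 0.0751, 0.0199]
tool_rot: [0.0, 0.708, 0.706, 0.0]
contact_force: [-7.0, -0.7, 9.8]
gripper_width: 0.089
```

Run:
```python
from h import *
s=state();print(s['contact_force'],s['ft_torque'],s['tool_pos'],pose()[1].as_matrix().round(4)[:,1])
c=optics.grab_frame('wrist');f=c['frame'];cv2.imwrite('pics/w8z.png',cv2.resize(f[60:380,300:560],(487,600),interpolation=2))
d=optics.grab_frame('side');cv2.imwrite('pics/s8z.png',cv2.resize(d['frame'][140:240,240:400],(800,500),interpolation=2))
```

```text
[-7.00163069 -0.74306935  9.79324416] [-0.05034813  1.33528043  0.02873162] [0.57218049 0.07506456 0.01991081] [ 1.0e+00 -2.5e-03  4.0e-04]
```

View pics/w8z.png

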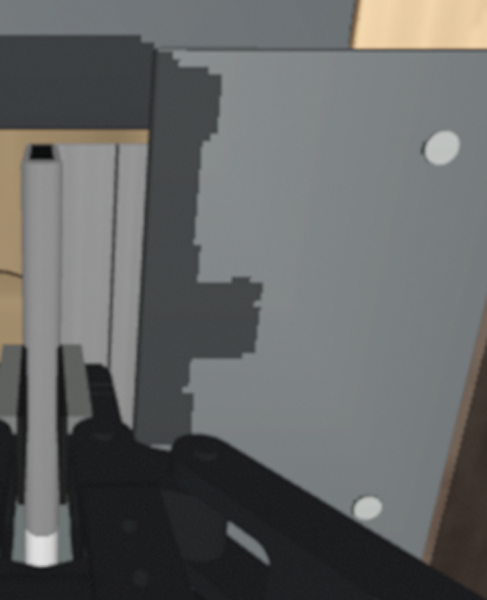

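View pics/s8z.png

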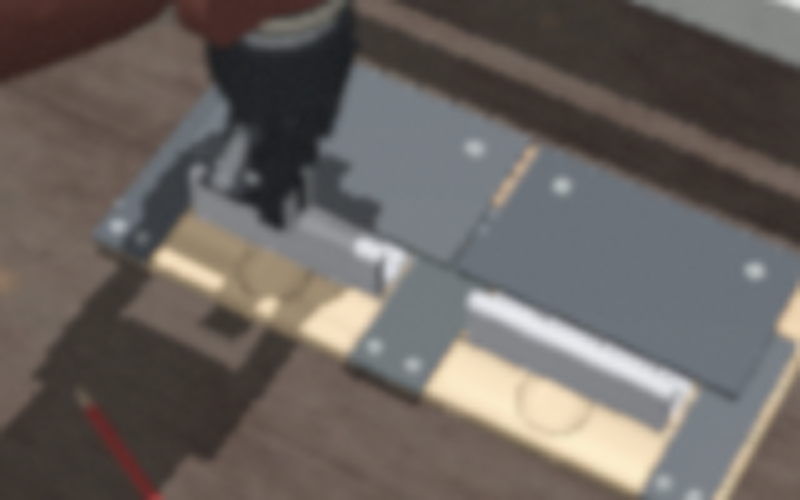

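Emit:
{"method": "jog_arm", "body": {
  "increments": [
    {"slide": [0, 0, 0], "rotation": [0, 0, 0]},
    {"slide": [0, 0, 0], "rotation": [0, 0, 0]},
    {"slide": [0, 0, 0], "rotation": [0, 0, 0]},
    {"slide": [0, 0, 0], "rotation": [0, 0, 0]},
    {"slide": [0, 0, 0], "rotation": [0, 0, 0]},
    {"slide": [0, 0, 0], "rotation": [0, 0, 0]}
  ]
}}

```text
time: 16.37
tool_pos: [0.5722, 0.0751, 0.0199]
tool_rot: [0.0, 0.708, 0.706, 0.0]
contact_force: [-7.3, 0.8, 10.1]
gripper_width: 0.087
```

Run:
```python
from h import *
s=state();print(s['contact_force'],s['tool_pos'],s['time'],pose()[1].as_matrix().round(4)[:,1])
c=optics.grab_frame('wrist')
for X in [(.6024,.161,.024),(.6024,.161,.030)]: print(np.round(proj(c,X),1))
cv2.imwrite('pics/w9.png',c['frame']);
d=optics.grab_frame('top');cv2.imwrite('pics/t9.png',cv2.resize(d['frame'][130:290,190:460],(800,474),interpolation=2))
for k in ('hammer','tape_measure','pencil','jar'):print(k,[np.round(onz(d,r['uv'],0),3) for r in place_of(k,'top')[:1]])
```

```text
[-7.32262369  0.78007638 10.11413457] [0.57215899 0.07507593 0.01988919] 16.3667 [ 1.0e+00 -2.4e-03  4.0e-04]
[382.4  85.5]
[384.7  85. ]
hammer [array([ 0.614, -0.328,  0.   ])]
tape_measure [array([0.603, 0.077, 0.   ])]
pencil []
jar []
```

View pics/t9.png

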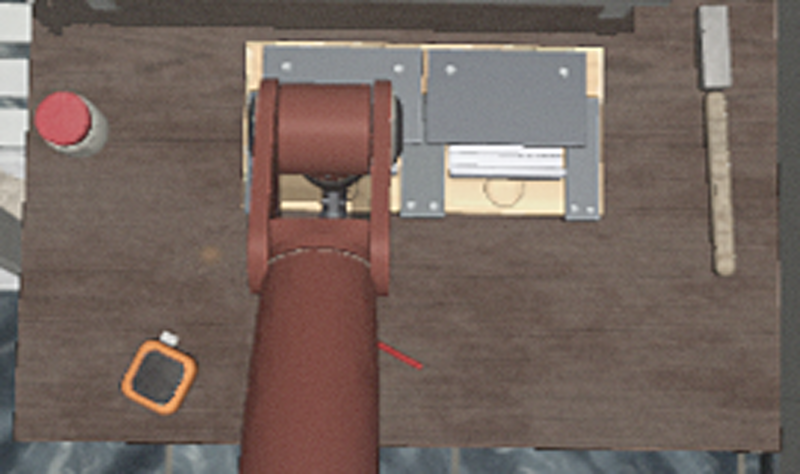

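Steady at 10.1 N down. The tail edge sits where a flat slate's would, and the other things in view are where they were. Handing in.

Run:
```python
from h import *
print(manip.job_done())
s=state();print(s['contact_force'],s['tool_pos'],s['time'])
```

```text
the job is handed in; nothing more can be done
None
the job is handed in; nothing more can be done
```

The flashing is home in the open left bay, still gripped by its upstand and pressed flat on the deck. I handed the job in at about 16.5 s of the 51 s allowed; the hand-in gives no verdict.

I picked the flashing up by its upstand, set it on the deck in front of the lap and slid it under the slate until it stopped against the batten.

Last checks, just before handing in:
- **Home:** the grip point stopped at x = 0.572 m, the expected 30 mm before the tail edge. It is still pressing against the batten with about 7 N.
- **Push:** 10.1 N down and steady over the last half second. The tool was level to within 0.001 rad.
- **Slate:** the tail edge was about 0.4 px across from where a flat slate's edge would show; 6 mm of lift would shift it about 2 px, so only a smaller lift could have been missed. The side picture also showed it undisturbed.
- **Things round about:** the jar, hammer and tape measure looked unmoved. The pencil was partly hidden behind the arm, but what shows looked in place.

**Checks that failed or disagreed:**
- In the last top view the trained network missed the jar and the pencil, and put the tape measure at the gripper. For those I relied on the picture.
- When the flange first met the batten, the tool tipped about 0.005 rad nose down. I levelled it before the final press.

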